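Bring the sound ceramic bar under the indenter tip and press the mark

ROBOT

A 7-joint arm with a two-finger parallel gripper is mounted at the origin on a cart in front of the work surface, level with it; the furniture and walls round the work are solid. World frame = base frame: x ahead of the robot, y to its left, z up, the work surface at z = 0. Lengths are in m, angles in degrees, forces in N, time in s.
With the tool pointing down it reaches from about 0.35 to 0.9 m from the base axis. Payload 7.2 kg.
Tool frame: the origin (TCP) lies at the very end of the fingers, on their centre line; the grasp point (between the pads) lies 19 mm behind it; z points along the fingers, y is the line along which they close (so a half turn about z gives the same grasp; the last joint's range is limited). The gripper opens to 85 mm and grips with 20 to 120 N. Pads are 22 mm wide; open, the fingers measure 114 mm over their backs; the gripper's body (76 mm by 85 mm) begins 54 mm behind the grasp point. The pads swing forward as they close: fully open they stand 13 mm farther back than shut.
Start: joints at [-74.267, 23.554, -0.728, 91.456, 0.321, 64.991, -4.71], TCP at [0.21, 0.589, 0.231] pointing down, gripper open.
Joint ranges: [-169.25, 169.25], [-16.82, 113.86], [-84.01, 82.57], [7.8, 145.47], [-59.2, 239.2], [7.22, 106.19], [-163.78, 163.78]. Speed limits (degrees/s): [136.94, 136.94, 172.46, 172.46, 180, 180, 180].

INTERFACE

Orientations are given as a 3x3 rotation matrix whose columns are the frame's x, y, z axes.
In Python, from bench import * gives the robot as it stands.
- The arm moves only by the shell command python3 -m creep 'ROWS' [OPENING]. ROWS is text: rows parted by semicolons, each of 4 numbers parted by spaces: the shift along the world's x, y, z each as a share of 0.03 m, from -1 to 1, then the turn about the world's z as a share of 2 rad, from -1 to 1. A call has 1 to 5 rows; each row shifts and turns the commanded pose from where the row before left it; what a row does not reach is not made up. A row lasts 1/10 s, in which the tool goes at most 50 mm and 8.59 degrees, less where a joint would pass 70% of its speed; a pose out of reach is approached as far as the arm can. A call with a number of a shift or a turn outside -1 to 1 is refused whole. A call with a gripper value outside its range is refused whole. OPENING is the gripper command: -1 is fully open, 1 is shut, values between are in proportion, set as the call begins (- or left out, the last holds). The fingers move at their own pace and stop on an object; the grip force is fixed at half the most. Time passes only in rows, so rows that do not move let the fingers close. It gives the time, the measured TCP pose, the force, the opening and the grip force at its end, in the units of the state.
- get_state(): the state, without advancing time (a new reading comes with each control period).
- camera(name): name is "scene" or "top" or "wrist"; returns (picture, depth): 480x640x3 uint8, blue, green, red; 480x640 float32, m along the optical axis (not along the pixel's ray), 0 where there is no reading.
- camera_info(name): a dict with "K" (3x3 intrinsics, pixels), "view" (4x4, takes a point from world to camera coordinates). Camera axes: x right, y down, z forward; pixel columns grow to the right and rows downward; lengths in m; the calibration is good to about 2 mm. The wrist camera is an equidistant fisheye: a pixel r from the principal point sees the ray r / f radians off the axis. A picture is of the moment at which its call begins: read the wrist's pose just before it. camera_info takes no time and is no camera call; for the wrist camera it gives the pose at the moment of the call.
- sign_off(): hands the job in; it is judged then, once.
The state is a dict: "t": time; "qpos": joint angles; "joint_vel": joint speeds; "effort": joint torques, N m; "ee_pos": TCP position; "tcp_rot": TCP orientation; "wrist_force": force on the tool from outside, world axes, zero at the start; "torque": the same for the moment, N m; "finger_gap": finger opening in m; "grasp_force": force on a finger pad.
Only numpy, scipy, OpenCV 4.12 (cv2) and the standard library are available. Lean on these libraries where they do the work, as an engineer would, in place of code of your own. Each camera call takes 0.05 s, during which the arm holds its last target. There are 200 camera calls.

TASK

Of the two white ceramic bars on the base plate of the bench indenter, get the one with the broken-off corner off the plate so that it lies flat on the table. Then slide the whole bar, without lifting it, square along the straight back fence until its scribed circle is right under the pointed tip, press the black knob all the way down so that the tip touches inside the circle, and let it spring back up. Do not press the knob anywhere else and leave the other things where they are.

Things in the scene. Friction and masses are not known exactly. Their poses are not given: they have to be found in the camera images.
- tester: Bench indenter, fixed to the table. Dark steel base plate 175 mm (x, -80 to +95) by 460 mm (y), its top 10 mm above the table. Origin on the table under the plate; x points to the back (away from the robot), y to the left along the fence, z up. A bar lying against the fence has its centre line exactly under the tip.
- fence (a point): Middle of the top front edge of the bright steel straight fence fixed on the plate: x=+40, y=0, z=24 mm in the tester frame. The fence runs along y from -210 to +210 mm, 12 mm thick.
- column (a point): Top of the column behind the fence, at x=+75, y=0 mm of the tester, 162 mm high, up to 42 mm in diameter. From it an arm 24 mm wide (106 to 146 mm above the table) reaches forward to a sleeve of 28 mm diameter round the spindle.
- whole_bar: Whole white ceramic bar, 50 (x) by 160 (y) by 15 (z) mm, about 0.28 kg, all four corners square. Origin: centre of its underside. Lies loose on the base plate, left or right of the tip, its long side within about 5 degrees of the fence, its back side about 40 to 60 mm in front of it. Has a scribed circle 10 mm across with a fine cross on its top.
- chipped_bar: White ceramic bar of the same outer size, also with a circle, about 0.25 kg, its +x +y corner broken off in steps (33 by 40 mm missing). Origin: centre of the underside of the full outline; its back side is whole from y=-80 to +40 mm. Lies on the plate on the other side of the tip, with about 40 to 60 mm free between it and the fence, room for a finger.
- whole_mark (a point): Centre of the scribed circle on the whole bar's top, on its centre line, 10 mm from the bar's centre towards +y, 15 mm above its underside.
- tip (a point): Point of the indenter tip, at x=+15, y=0 mm of the tester; raised, it is 35 mm above the table, 10 mm above a bar that lies on the plate. The bar slides freely beneath it.
- knob_top (a point): Centre of the top face of the black press knob (30 mm diameter, 12 mm high) on the spindle straight above the tip, 185 mm above the table when up.
- spindle (a joint): Travel of the spindle downwards, m: 0 up, 0.010 tip touches a bar, 0.012 end stop. A spring returns it: about 2.5 N to start, 5 N at 0.010.
- stopper: Cork-coloured stopper, 33 mm wide, 26 mm high, standing on the base plate behind the fence. Bystander; origin centre of underside.
- vial: Capped sample vial, 27 mm wide, 58 mm high, standing on the base plate behind the fence. Bystander; origin centre of underside.
- dish: Petri dish, 85 mm wide, 16 mm high, on the table to the left. Bystander; origin centre of underside.
- marker: Marker pen, 115 mm long, on the table to the right. Bystander; origin centre of underside.

How it is judged (in metres and radians):
On the way, in this order (a step that is already met when the one before it is completed fails the run):
1. the chipped bar lies flat on the table, off the base plate (height (world z) of chipped_bar between -0.01 and 0.004 m and angle between chipped_bar's own z axis and vertical below 0.06 rad), for 0.2 s.
2. the whole bar lies flat, square along the fence, its circle under the raised tip (horizontal distance between whole_mark and tip below 0.005 m and angle between the y axis of whole_bar and the y axis of tester, either way round below 0.06 rad and z of whole_bar in the frame of tester below 0.013 m and angle between whole_bar's own z axis and vertical below 0.03 rad and value of joint spindle below 0.003 m), for 0.2 s.
3. the knob is pressed until the tip touches inside the circle (horizontal distance between whole_mark and tip below 0.005 m and angle between the y axis of whole_bar and the y axis of tester, either way round below 0.06 rad and z of whole_bar in the frame of tester below 0.013 m and angle between whole_bar's own z axis and vertical below 0.03 rad and value of joint spindle above 0.0085 m), for 0.1 s.
At the end, for the whole second after the job is handed in: The whole bar lies flat on the plate, at rest, within 0.06 rad of parallel to the fence, the centre of its circle within 5 mm (horizontally) of the tip, the spindle back up (within 2 mm); the chipped bar lies flat and at rest on the table, off the plate (all of step 1 and horizontal distance between whole_mark and tip below 0.005 m and angle between the y axis of whole_bar and the y axis of tester, either way round below 0.06 rad and z of whole_bar in the frame of tester below 0.013 m and angle between whole_bar's own z axis and vertical below 0.03 rad and value of joint spindle below 0.002 m and linear speed of each of whole_bar, chipped_bar below 0.01 m/s); the robot touches nothing.
It fails at once if the knob is pressed while the circle is not under the tip (value of joint spindle above 0.006 m and horizontal distance between whole_mark and tip above 0.008 m).
It fails at once if the whole bar is lifted or pushed off the plate (z of whole_bar in the frame of tester above 0.025 m or z of whole_bar in the frame of tester below 0.004 m).
It fails at once if the stopper, vial, dish or marker is shifted by more than 20 mm (distance of any of stopper, vial, dish, marker from where it was at the start of the episode above 0.02 m).
It also fails if it takes over 72 s, if anything falls off the work surface, if the arm or the gripper's body presses on something with over 40 N, if the wrist force passes 120 N, or if a joint passes its speed limit or range.

## Working session

There is one attempt and no reset: what is moved stays moved. The work goes in short steps, Python scripts to look and compute and a shell command to move; the robot and the scene stay as the last step left them, time stands still between calls to the robot, and variables do not carry over. Pictures are saved under pics/ and viewed, at most 10 in all, crops included, and the job is handed in when it is done.

```bash
mkdir -p pics
python3 - <<'E'
from bench import *
import cv2,numpy as np
for n in("top","scene"):
    p,d=camera(n);cv2.imwrite(f"pics/{n}0.png",p);np.save(f"pics/{n}0d.npy",d)
    i=camera_info(n);print(n,np.round(i["K"],1).tolist(),np.round(i["view"],4).tolist())
s=get_state();print(s["t"],s["ee_pos"],s["tcp_rot"],s["finger_gap"])
E
```

```text
top [[456.9, 0.0, 311.8], [0.0, 456.9, 239.1], [0.0, 0.0, 1.0]] [[0.024, -0.9997, -0.004, -0.007], [-0.9852, -0.0229, -0.1696, 0.6079], [0.1695, 0.008, -0.9855, 1.43], [0.0, 0.0, 0.0, 1.0]]
scene [[469.0, 0.0, 323.0], [0.0, 469.0, 248.8], [0.0, 0.0, 1.0]] [[0.6582, -0.7528, -0.0081, -0.3819], [-0.3388, -0.2866, -0.8961, 0.3166], [0.6723, 0.5926, -0.4437, 1.1782], [0.0, 0.0, 0.0, 1.0]]
0.1 [0.20993215 0.58819542 0.23052241] [[-9.41826978e-01  3.36097871e-01 -4.06508175e-04]
 [ 3.36098101e-01  9.41825877e-01 -1.44363785e-03]
 [-1.02343690e-04 -1.49628370e-03 -9.99998875e-01]] 0.08527876145241721
```

View pics/top0.png

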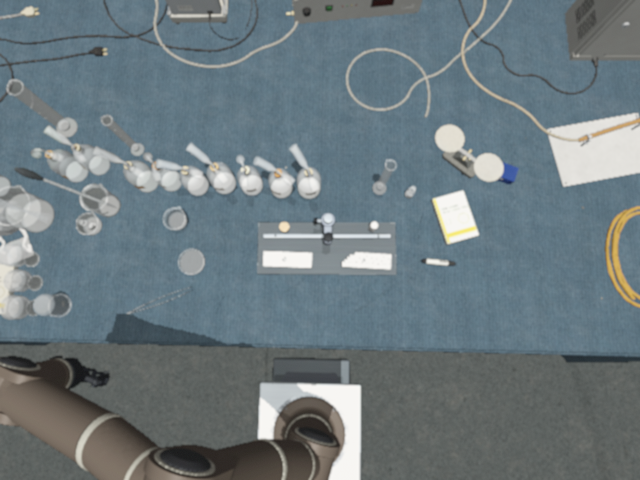

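View pics/scene0.png

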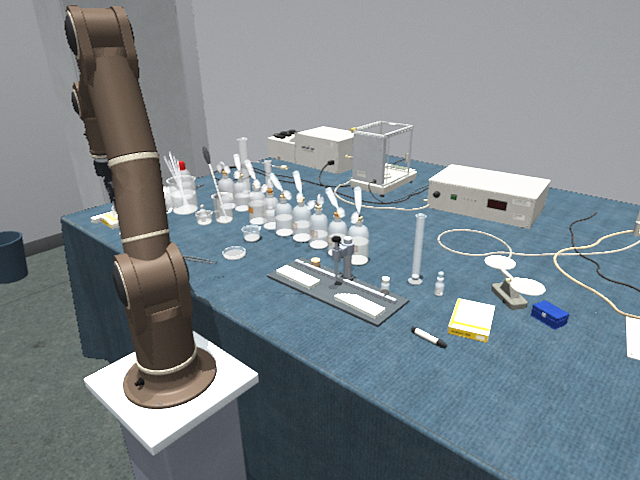

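The top view shows the tester at about (258–396, 222–274). The whole bar is on the left (262–313, 251–268). The chipped bar is on the right (342–392, 252–269), with its broken corner at upper left. The dish is at (191, 262) and the marker at (438, 262).

```bash
cat > h.py <<'E'
import numpy as np,cv2
def cast(uv,K,V,z,fish=False):
    uv=np.atleast_2d(np.asarray(uv,float));K=np.asarray(K);V=np.asarray(V)
    x=(uv[:,0]-K[0,2])/K[0,0];y=(uv[:,1]-K[1,2])/K[1,1]
    if fish:
        r=np.hypot(x,y)+1e-12;d=np.c_[x/r*np.sin(r),y/r*np.sin(r),np.cos(r)]
    else: d=np.c_[x,y,np.ones(len(x))]
    R,t=V[:3,:3],V[:3,3];c=-R.T@t;d=d@R
    return c+d*((z-c[2])/d[:,2])[:,None]
E
python3 - <<'E'
from bench import *
from h import *
p=cv2.imread("pics/top0.png");i=camera_info("top")
w=(p.min(2)>215).astype(np.uint8);w[:,:255]=0;w[:,400:]=0;w[:245]=0;w[280:]=0
cs,_=cv2.findContours(w,0,1)
for c in cs:
    if cv2.contourArea(c)<200:continue
    P=cast(c[:,0],i["K"],i["view"],.025)[:,:2].astype(np.float32)
    r=cv2.minAreaRect(P);print(r, cv2.boundingRect(c));print(np.round(cv2.boxPoints(r),4).tolist())
f=(p.min(2)>170)&(p.min(2)<=255)
pts=[]
for u in list(range(268,310))+list(range(345,388)):
    col=p[230:243,u].astype(float).min(1);col=np.clip(col-130,0,None)
    pts.append((u,230+(col*np.arange(13)).sum()/max(col.sum(),1)))
F=cast(pts,i["K"],i["view"],.024);a=np.polyfit(F[:,1],F[:,0],1);print("fence mid line x=a*y+b",a)
print("plate corners",cast([(258,222),(396,222),(396,274),(258,274)],i["K"],i["view"],.01).round(4).tolist())
cv2.imwrite("pics/c.png",cv2.resize(p[210:285,245:410],None,fx=4.8,fy=4.8,interpolation=cv2.INTER_CUBIC))
E
```

```text
((0.5468766689300537, -0.17213074862957), (0.15712563693523407, 0.04884503036737442), 87.93659210205078) (342, 253, 49, 16)
[[0.519599974155426, -0.24979999661445618], [0.5684999823570251, -0.2515000104904175], [0.5741000175476074, -0.09449999779462814], [0.5253000259399414, -0.09269999712705612]]
((0.543933629989624, 0.08747884631156921), (0.1586073637008667, 0.048588719218969345), 89.13684844970703) (263, 252, 49, 16)
[[0.5184000134468079, 0.00860000029206276], [0.5669999718666077, 0.007799999788403511], [0.5694000124931335, 0.1664000004529953], [0.520799994468689, 0.1670999974012375]]
fence mid line x=a*y+b [-0.02124022  0.62499958]
plate corners [[0.6692, 0.1898, 0.01], [0.6799, -0.2733, 0.01], [0.5051, -0.2721, 0.01], [0.4943, 0.1822, 0.01]]
```

View pics/c.png

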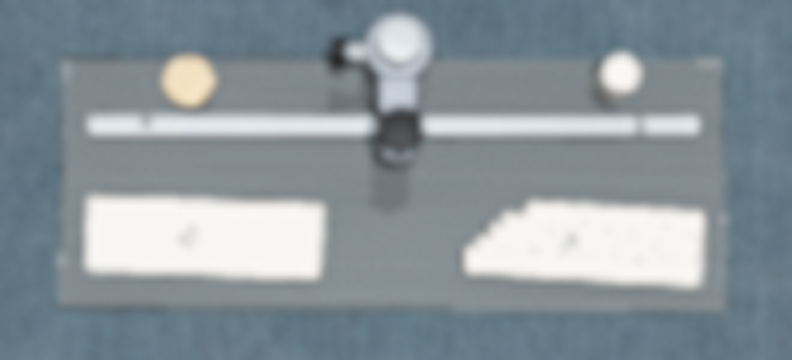

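The crop confirms three things. The chipped bar is on the right, the whole bar's circle sits left of its centre, and the tester is turned about +1.2°. I'll move over the chipped bar with the tool turned so it closes along x.

```bash
R='.405 -.914 0 -.0225'
python3 -m creep '.405 -.914 0 -.0225;.405 -.914 0 -.0225;.405 -.914 0 -.0225;.405 -.914 0 -.0225;.405 -.914 0 -.0225' -1
python3 -m creep '.405 -.914 0 -.0225;.405 -.914 0 -.0225;.405 -.914 0 -.0225;.405 -.914 0 -.0225;.405 -.914 0 -.0225'
python3 -m creep '.405 -.914 0 -.0225;.405 -.914 0 -.0225;.405 -.914 0 -.0225;.405 -.914 0 -.0225;.405 -.914 0 -.0225'
python3 -m creep '.405 -.914 0 -.0225;.405 -.914 0 -.0225;.405 -.914 0 -.0225;.405 -.914 0 -.0225;.405 -.914 0 -.0225'
python3 -m creep '.405 -.914 0 -.0225;.405 -.914 0 -.0225;.405 -.914 0 -.0225;.405 -.914 0 -.0225;.405 -.914 0 -.0225'
python3 -m creep '.405 -.914 0 -.0225;.405 -.914 0 -.0225;.405 -.914 0 -.0225;0 0 0 0;0 0 0 0'
python3 - <<'E'
from bench import *
import cv2,numpy as np
s=get_state();i=camera_info("wrist");p,d=camera("wrist");cv2.imwrite("pics/w1.png",p)
np.savez("pics/w1.npz",K=i["K"],V=i["view"])
print(s["t"],s["ee_pos"],np.degrees(np.arctan2(s["tcp_rot"][1][1],s["tcp_rot"][0][1])),i["K"],s["qpos"])
E
```

```text
t: 0.6
ee_pos: [0.2711, 0.4501, 0.2309]
tcp_rot: [[-0.842, 0.539, -0.0], [0.539, 0.842, -0.001], [-0.0, -0.001, -1.0]]
wrist_force: [0.4, -0.3, 0.4]
finger_gap: 0.0854
grasp_force: 0.0
t: 1.1
ee_pos: [0.3318, 0.3131, 0.2311]
tcp_rot: [[-0.701, 0.714, -0.0], [0.714, 0.701, -0.0], [0.0, -0.0, -1.0]]
wrist_force: [0.6, 1.1, 0.2]
finger_gap: 0.0855
grasp_force: 0.0
t: 1.6
ee_pos: [0.3925, 0.176, 0.2312]
tcp_rot: [[-0.524, 0.852, -0.0], [0.852, 0.524, -0.0], [0.0, -0.0, -1.0]]
wrist_force: [0.5, 1.3, -0.2]
finger_gap: 0.0857
grasp_force: 0.0
t: 2.1
ee_pos: [0.4532, 0.039, 0.2312]
tcp_rot: [[-0.32, 0.947, -0.0], [0.947, 0.32, 0.0], [0.0, -0.0, -1.0]]
wrist_force: [0.3, -0.1, -0.5]
finger_gap: 0.0854
grasp_force: 0.0
t: 2.6
ee_pos: [0.514, -0.0979, 0.2311]
tcp_rot: [[-0.101, 0.995, -0.0], [0.995, 0.101, 0.0], [0.0, -0.0, -1.0]]
wrist_force: [0.6, 0.3, -0.3]
finger_gap: 0.0855
grasp_force: 0.0
t: 3.1
ee_pos: [0.5498, -0.1794, 0.2307]
tcp_rot: [[0.033, 0.999, -0.001], [0.999, -0.033, -0.0], [-0.0, -0.001, -1.0]]
wrist_force: [-0.1, 0.8, -0.4]
finger_gap: 0.0855
grasp_force: 0.0
3.1 [ 0.54984179 -0.17941872  0.23067272] -1.8831056066095158 [[371.64829954   0.         320.39172996]
 [  0.         371.64829954 236.18924021]
 [  0.           0.           1.        ]] [-15.2537266   21.65140219  37.87677497 100.03936123 -14.64293475
  63.40259172  25.41728128]
```

View pics/w1.png

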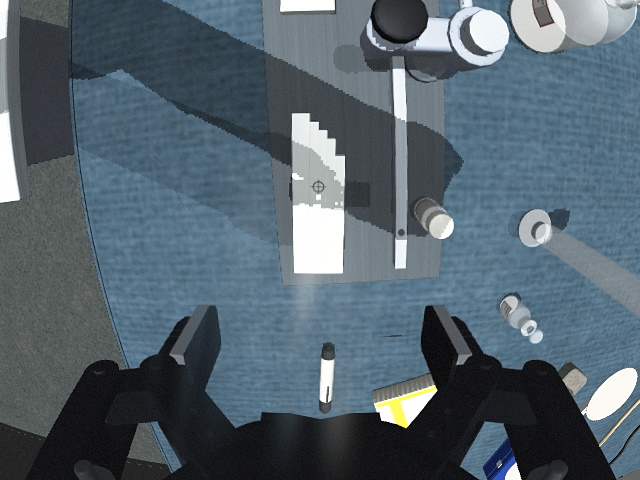

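The wrist view has world x to the right and y up. The chipped bar's corners are at (292,113), (294,273) and (343,273). The fence's front edge is about column 394 and the knob is at (399,19).

Run:
```python
from h import *
z=np.load("pics/w1.npz")
def c(uv,h):return cast(uv,z["K"],z["V"],h,True)[:,:2].round(4)
B=c([(292,113),(294,273),(343,273),(344,155)],.025);print(B.tolist())
print("yaw front",np.degrees(np.arctan2(-(B[0]-B[1])[0],(B[0]-B[1])[1])))
print("circle",c([(318,187)],.025))
print("fence front top",c([(394,70),(396,268),(406,268)],.024).tolist())
print("plate front",c([(265,50),(282,284),(439,276)],.01).tolist())
print("knob",c([(399,19)],.185))
print("vial",c([(430,208)],.01),"marker",c([(327,375)],.01))
```

```text
[[0.5281, -0.0943], [0.5219, -0.2537], [0.5721, -0.2553], [0.575, -0.1354]]
yaw front -2.227445749261131
circle [[ 0.5496 -0.1653]]
fence front top [[0.6237, -0.055], [0.6275, -0.2524], [0.6382, -0.2529]]
plate front [[0.5033, -0.0301], [0.5066, -0.2732], [0.6804, -0.2707]]
knob [[ 0.5952 -0.0475]]
vial [[ 0.6645 -0.1927]] marker [[ 0.5523 -0.4022]]
```

```bash
python3 -m creep '0 0 -1 0;0 0 -1 0;0 0 -1 0;0 0 -1 0;0 0 -1 0' 
python3 -m creep '0 0 -1 0;0 0 -.8 0;0 0 -.5 0;0 0 0 0;0 0 0 0'
python3 -m creep '0 0 0 0;0 0 0 0;0 0 0 0;0 0 0 0;0 0 0 0' 1
python3 -m creep '0 0 0 0;0 0 0 0;0 0 0 0'
```

```text
t: 3.65
ee_pos: [0.5502, -0.1771, 0.0803]
tcp_rot: [[0.029, 1.0, 0.0], [1.0, -0.029, 0.001], [0.001, 0.0, -1.0]]
wrist_force: [0.6, 0.4, -1.6]
finger_gap: 0.0853
grasp_force: 0.0
t: 4.15
ee_pos: [0.5507, -0.1788, 0.013]
tcp_rot: [[0.031, 1.0, 0.001], [1.0, -0.031, 0.0], [0.0, 0.001, -1.0]]
wrist_force: [-0.5, 0.2, 0.1]
finger_gap: 0.0855
grasp_force: 0.0
t: 4.65
ee_pos: [0.5506, -0.1792, 0.0136]
tcp_rot: [[0.032, 0.999, 0.001], [0.999, -0.032, 0.0], [0.0, 0.001, -1.0]]
wrist_force: [-3.2, 1.3, 9.2]
finger_gap: 0.0483
grasp_force: 61.3
t: 4.95
ee_pos: [0.5506, -0.1792, 0.0136]
tcp_rot: [[0.032, 0.999, 0.001], [0.999, -0.032, 0.0], [0.001, 0.001, -1.0]]
wrist_force: [-2.9, 0.7, 9.6]
finger_gap: 0.0481
grasp_force: 61.3
```

```bash
python3 -m creep '0 0 .5 0;0 0 .7 0;-.6 0 0 0;-.9 0 0 0;-.9 0 0 0' 
python3 -m creep '-.9 0 0 0;-.7 0 0 0;0 0 -.5 0;0 0 -.5 0;0 0 -.2 0'
python3 -m creep '0 0 -.2 0;0 0 0 0;0 0 0 0'
```

```text
t: 5.45
ee_pos: [0.4777, -0.1791, 0.0492]
tcp_rot: [[0.032, 1.0, 0.001], [1.0, -0.032, -0.0], [-0.0, 0.001, -1.0]]
wrist_force: [0.3, -0.3, -2.3]
finger_gap: 0.0479
grasp_force: 64.0
t: 5.95
ee_pos: [0.4301, -0.1789, 0.0122]
tcp_rot: [[0.032, 0.999, -0.0], [0.999, -0.032, 0.0], [0.0, -0.0, -1.0]]
wrist_force: [1.2, 0.0, -3.0]
finger_gap: 0.0481
grasp_force: 63.9
t: 6.25
ee_pos: [0.4305, -0.1793, 0.0066]
tcp_rot: [[0.032, 0.999, 0.0], [0.999, -0.032, -0.0], [-0.0, 0.0, -1.0]]
wrist_force: [0.1, -0.2, -3.6]
finger_gap: 0.048
grasp_force: 63.9
```

```bash
python3 -m creep '0 0 -.07 0;0 0 -.05 0;0 0 0 0' 
python3 -m creep '0 0 0 0;0 0 0 0;0 0 0 0;0 0 .3 0;0 0 .7 0' -1
python3 -m creep '0 0 1 0;0 0 1 0;0 0 1 0;0 0 1 0;0 0 1 0'
python3 -m creep '0 0 .8 0;0 0 0 0'
python3 - <<'E'
from bench import *
import cv2,numpy as np
s=get_state();i=camera_info("wrist");p,d=camera("wrist");cv2.imwrite("pics/w2.png",p)
np.savez("pics/w2.npz",K=i["K"],V=i["view"])
E
```

```text
t: 6.55
ee_pos: [0.4307, -0.1792, 0.0036]
tcp_rot: [[0.032, 0.999, 0.001], [0.999, -0.032, 0.001], [0.001, 0.001, -1.0]]
wrist_force: [-3.3, 1.9, 12.1]
finger_gap: 0.0479
grasp_force: 65.5
t: 7.05
ee_pos: [0.4293, -0.1789, 0.0324]
tcp_rot: [[0.032, 0.999, -0.003], [0.999, -0.032, 0.0], [0.0, -0.003, -1.0]]
wrist_force: [1.0, -0.0, -0.4]
finger_gap: 0.0857
grasp_force: 0.0
t: 7.55
ee_pos: [0.4299, -0.1793, 0.1844]
tcp_rot: [[0.033, 0.999, 0.0], [0.999, -0.033, -0.0], [-0.0, 0.0, -1.0]]
wrist_force: [0.7, 0.5, -0.4]
finger_gap: 0.0852
grasp_force: 0.0
t: 7.75
ee_pos: [0.4318, -0.1799, 0.21]
tcp_rot: [[0.032, 0.999, 0.006], [0.999, -0.032, -0.0], [-0.0, 0.006, -1.0]]
wrist_force: [0.4, -0.0, -0.6]
finger_gap: 0.085
grasp_force: 0.0
```

View pics/w2.png

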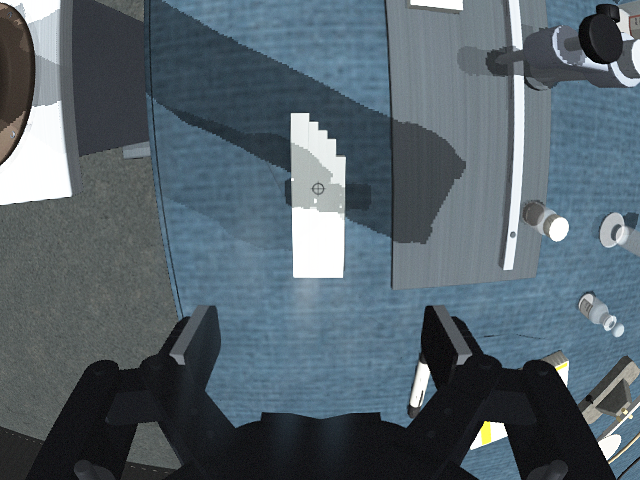

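The chipped bar is flat on the table at (291–345, 113–277), well clear of the plate's front edge at column 391. Next I'll turn the gripper so the two fingers straddle along y, and push the whole bar back from its front.

```bash
python3 -m creep '.133 .75 0 .0676;.133 .75 0 .0676;.133 .75 0 .0676;.133 .75 0 .0676;.133 .75 0 .0676' -.35
python3 -m creep '.133 .75 0 .0676;.133 .75 0 .0676;.133 .75 0 .0676;.133 .75 0 .0676;.133 .75 0 .0676'
python3 -m creep '.133 .75 0 .0676;.133 .75 0 .0676;0 0 0 0'
python3 -m creep '0 0 -1 0;0 0 -1 0;0 0 -1 0;0 0 0 0'
python3 - <<'E'
from bench import *
from h import *
s=get_state();i=camera_info("wrist");p,d=camera("wrist");cv2.imwrite("pics/w3.png",p)
np.savez("pics/w3.npz",K=i["K"],V=i["view"])
print(s["ee_pos"],np.degrees(np.arctan2(s["tcp_rot"][1][1],s["tcp_rot"][0][1])))
E
```

```text
t: 8.3
ee_pos: [0.4495, -0.0657, 0.2058]
tcp_rot: [[-0.605, 0.796, -0.002], [0.797, 0.605, -0.0], [0.001, -0.002, -1.0]]
wrist_force: [0.2, -0.4, 0.4]
finger_gap: 0.0576
grasp_force: 0.0
t: 8.8
ee_pos: [0.4694, 0.0466, 0.2057]
tcp_rot: [[-0.97, 0.243, -0.002], [0.243, 0.97, -0.001], [0.002, -0.001, -1.0]]
wrist_force: [0.7, -0.4, -0.1]
finger_gap: 0.0575
grasp_force: 0.0
t: 9.1
ee_pos: [0.4776, 0.0938, 0.2055]
tcp_rot: [[-1.0, -0.027, -0.002], [-0.027, 1.0, 0.0], [0.002, 0.0, -1.0]]
wrist_force: [-0.8, 0.6, 0.1]
finger_gap: 0.0576
grasp_force: 0.0
t: 9.5
ee_pos: [0.4749, 0.0892, 0.1131]
tcp_rot: [[-1.0, -0.017, -0.008], [-0.017, 1.0, -0.003], [0.008, -0.003, -1.0]]
wrist_force: [0.7, -0.4, -0.8]
finger_gap: 0.0577
grasp_force: 0.0
[0.4749398  0.0892413  0.11305524] 90.98500419621197
```

View pics/w3.png

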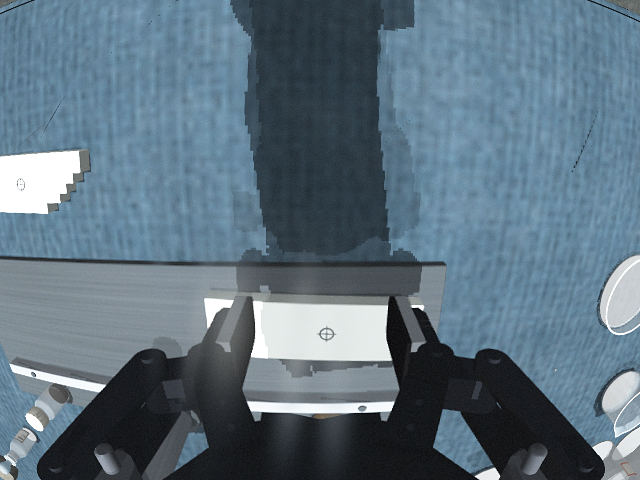

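The image is now rotated, with x pointing down and y to the right. The whole bar is under the fingers, its front-left corner at (205,297) and its circle at (326,334). The fence is near row 405.

```bash
python3 - <<'E'
from h import *
z=np.load("pics/w3.npz")
def c(uv,h):return cast(uv,z["K"],z["V"],h,True)[:,:2].round(4).tolist()
print("circle",c([(326,334)],.025),"front edge",c([(205,297),(425,303)],.025),"fence edge",c([(12,359),(245,402),(390,402)],.024),"plate",c([(445,263),(180,261)],.01))
E
python3 -m creep '0 0 -1 0;0 0 -1 0;0 0 -1 0;0 0 -.2 0;0 0 0 0'
```

```text
circle [[0.547, 0.094]] front edge [[0.5193, 0.0059], [0.5209, 0.1651]] fence edge [[0.6175, -0.2421], [0.6216, 0.0269], [0.6187, 0.1501]] plate [[0.4957, 0.1815], [0.4979, -0.0164]]
t: 10.05
ee_pos: [0.4783, 0.0905, 0.0212]
tcp_rot: [[-1.0, -0.019, -0.001], [-0.019, 1.0, -0.0], [0.001, -0.0, -1.0]]
wrist_force: [-0.2, 0.8, -0.2]
finger_gap: 0.0578
grasp_force: 0.0
```

```bash
python3 -m creep '0 0 -.13 0;.5 0 0 0;.4 0 0 0;.3 0 0 0;.3 0 0 0'
python3 -m creep '.25 0 0 0;.25 0 0 0;.2 0 0 0;.1 0 0 0;0 0 0 0'
```

```text
t: 10.55
ee_pos: [0.5215, 0.091, 0.0176]
tcp_rot: [[-1.0, -0.02, -0.005], [-0.02, 1.0, 0.0], [0.005, 0.0, -1.0]]
wrist_force: [-15.4, 1.1, 20.7]
finger_gap: 0.0578
grasp_force: 12.5
t: 11.05
ee_pos: [0.5458, 0.091, 0.0178]
tcp_rot: [[-1.0, -0.02, -0.003], [-0.02, 1.0, 0.0], [0.003, 0.001, -1.0]]
wrist_force: [-9.4, -0.4, 13.6]
finger_gap: 0.0577
grasp_force: 8.0
```

```bash
python3 -m creep '-.4 0 0 0;-.6 0 0 0;0 0 0 0'
python3 - <<'E'
from bench import *
from h import *
i=camera_info("wrist");p,d=camera("wrist");cv2.imwrite("pics/w4.png",p)
np.savez("pics/w4.npz",K=i["K"],V=i["view"])
E
```

```text
t: 11.35
ee_pos: [0.5151, 0.0909, 0.0169]
tcp_rot: [[-1.0, -0.02, -0.002], [-0.02, 1.0, 0.0], [0.002, 0.0, -1.0]]
wrist_force: [-0.4, 0.6, -0.4]
finger_gap: 0.0573
grasp_force: 0.0
```

View pics/w4.png

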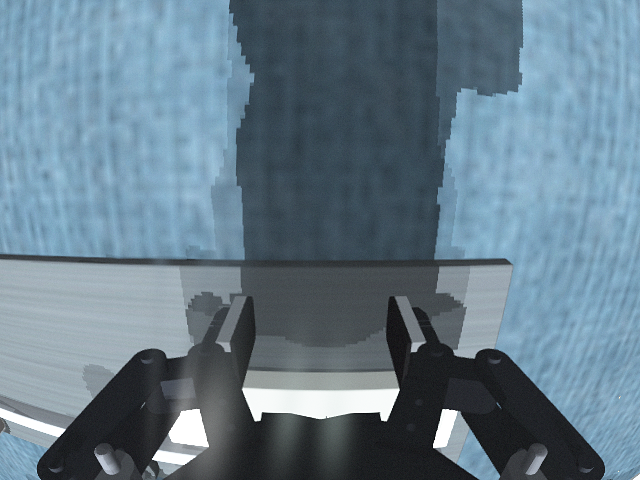

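The bar has moved back. Its top front edge is now near row 388 and the fingers are free in front of it. They were riding high, so I'll lower them 4.5 mm and push on to the fence.

```bash
python3 - <<'E'
from h import *
z=np.load("pics/w4.npz")
print(cast([(250,387),(320,391),(390,387)],z["K"],z["V"],.025,True)[:,:2].round(4).tolist())
E
python3 -m creep '0 0 -.15 0;.5 0 0 0;.4 0 0 0;.2 0 0 0;.1 0 0 0'
python3 -m creep '.1 0 0 0;.1 0 0 0;0 0 0 0'
```

```text
[[0.5566, 0.0576], [0.5574, 0.0911], [0.5552, 0.1245]]
t: 11.9
ee_pos: [0.5531, 0.0907, 0.0119]
tcp_rot: [[-1.0, -0.019, -0.002], [-0.019, 1.0, -0.0], [0.002, -0.0, -1.0]]
wrist_force: [-3.9, 0.8, 4.0]
finger_gap: 0.0575
grasp_force: 2.1
t: 12.2
ee_pos: [0.5566, 0.0907, 0.0117]
tcp_rot: [[-1.0, -0.02, -0.005], [-0.02, 1.0, -0.0], [0.005, -0.0, -1.0]]
wrist_force: [-8.7, -0.5, 4.9]
finger_gap: 0.058
grasp_force: 4.3
```

```bash
python3 -m creep '.1 0 0 0;.1 0 0 0;0 0 0 0'
python3 -m creep '.1 0 0 0;0 0 0 0;0 0 0 0'
```

```text
t: 12.5
ee_pos: [0.5567, 0.0907, 0.011]
tcp_rot: [[-1.0, -0.02, -0.016], [-0.02, 1.0, -0.001], [0.017, -0.0, -1.0]]
wrist_force: [-25.3, 0.5, 18.0]
finger_gap: 0.0578
grasp_force: 12.7
t: 12.8
ee_pos: [0.5567, 0.0906, 0.0106]
tcp_rot: [[-1.0, -0.02, -0.022], [-0.02, 1.0, -0.001], [0.022, -0.0, -1.0]]
wrist_force: [-33.1, -0.5, 24.8]
finger_gap: 0.0575
grasp_force: 16.8
```

```bash
python3 -m creep '-.4 0 .1 0;-.7 0 .1 0;-.8 0 1 0;0 0 1 0;0 0 1 0' 
python3 -m creep '0 0 .8 0;0 .2 0 0;0 0 0 0' 1
python3 - <<'E'
from bench import *
from h import *
s=get_state();i=camera_info("wrist");p,d=camera("wrist");cv2.imwrite("pics/w5.png",p)
np.savez("pics/w5.npz",K=i["K"],V=i["view"])
print(s["ee_pos"],np.degrees(np.arctan2(s["tcp_rot"][1][1],s["tcp_rot"][0][1])))
E
```

```text
t: 13.3
ee_pos: [0.5112, 0.0909, 0.1096]
tcp_rot: [[-1.0, -0.02, 0.001], [-0.02, 1.0, 0.0], [-0.001, 0.0, -1.0]]
wrist_force: [1.0, 0.1, 0.3]
finger_gap: 0.0579
grasp_force: 0.0
t: 13.6
ee_pos: [0.512, 0.098, 0.1329]
tcp_rot: [[-1.0, -0.021, 0.003], [-0.021, 1.0, 0.001], [-0.003, 0.001, -1.0]]
wrist_force: [0.5, -0.3, -0.3]
finger_gap: 0.0143
grasp_force: 0.0
[0.51195841 0.09802987 0.13287982] 91.185621756859
```

View pics/w5.png

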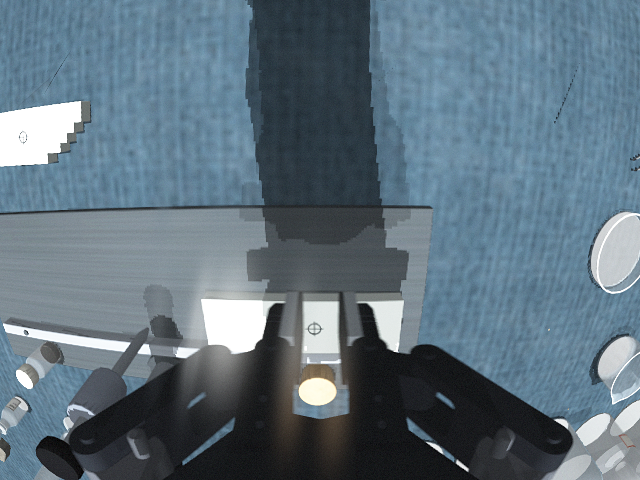

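The bar lies flush against the fence with its circle at (315,328). The indenter tip is visible near (147,331).

```bash
python3 - <<'E'
from h import *
z=np.load("pics/w5.npz")
def c(uv,h):return cast(uv,z["K"],z["V"],h,True)[:,:2].round(4).tolist()
print("circle",c([(315,328)],.025),"front",c([(202,300),(402,294)],.025),"tip",c([(147,331)],.035),"knob",c([(60,458)],.185),"plate left",c([(432,208)],.01))
p=cv2.imread("pics/w5.png");cv2.imwrite("pics/w5c.png",cv2.resize(p[290:380,90:210],None,fx=6,fy=6))
E
python3 -m creep '.6 .8 0 0;.6 .8 0 0;.6 .8 0 0;.55 .7 0 0;.4 .5 0 0'
python3 -m creep '0 0 -1 0;0 0 -1 0;0 0 -1 0;0 0 -.5 0;0 0 0 0'
```

```text
circle [[0.5931, 0.0952]] front [[0.5712, 0.0054], [0.5618, 0.1617]] tip [[0.599, -0.0449]] knob [[0.5842, -0.0343]] plate left [[0.4969, 0.1821]]
t: 14.15
ee_pos: [0.5939, 0.2064, 0.1304]
tcp_rot: [[-1.0, -0.021, -0.002], [-0.021, 1.0, -0.001], [0.002, -0.001, -1.0]]
wrist_force: [-0.9, -0.7, 0.7]
finger_gap: 0.0002
grasp_force: 0.0
t: 14.65
ee_pos: [0.5917, 0.2039, 0.0241]
tcp_rot: [[-1.0, -0.02, -0.005], [-0.02, 1.0, -0.002], [0.005, -0.002, -1.0]]
wrist_force: [0.0, 0.3, -0.6]
finger_gap: -0.0002
grasp_force: 0.0
```

View pics/w5c.png

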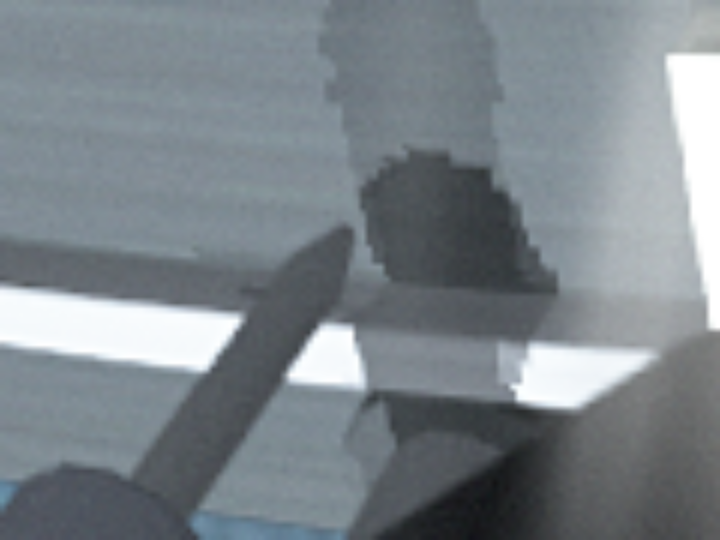

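The crop puts the tip at about full-image (148,328), so world y ≈ -0.044. The bar therefore has to travel about 139 mm. I'll push about 120 mm first, then look.

```bash
python3 -m creep '.08 0 -.37 0;0 -.4 0 0;.01 -.3 0 0;.01 -.3 0 0;.01 -.3 0 0'
python3 -m creep '.01 -.4 0 0;.01 -.4 0 0;.01 -.4 0 0;.01 -.4 0 0;.01 -.4 0 0'
python3 -m creep '.01 -.4 0 0;.01 -.4 0 0;.01 -.3 0 0;.01 -.2 0 0;0 0 0 0'
python3 - <<'E'
from bench import *
from h import *
s=get_state();i=camera_info("wrist");p,d=camera("wrist");cv2.imwrite("pics/w6.png",p)
np.savez("pics/w6.npz",K=i["K"],V=i["view"])
E
```

```text
t: 15.15
ee_pos: [0.5975, 0.1654, 0.0171]
tcp_rot: [[-1.0, -0.019, 0.001], [-0.019, 1.0, 0.001], [-0.001, 0.001, -1.0]]
wrist_force: [-0.5, 2.8, 0.9]
finger_gap: -0.0001
grasp_force: 1.5
t: 15.65
ee_pos: [0.5987, 0.1062, 0.0169]
tcp_rot: [[-1.0, -0.02, 0.001], [-0.02, 1.0, 0.002], [-0.001, 0.002, -1.0]]
wrist_force: [-1.5, 6.1, 5.0]
finger_gap: -0.0001
grasp_force: 3.9
t: 16.15
ee_pos: [0.5996, 0.066, 0.0169]
tcp_rot: [[-1.0, -0.019, 0.0], [-0.019, 1.0, 0.001], [-0.0, 0.001, -1.0]]
wrist_force: [-0.8, 2.8, 4.1]
finger_gap: -0.0001
grasp_force: 2.1
```

View pics/w6.png

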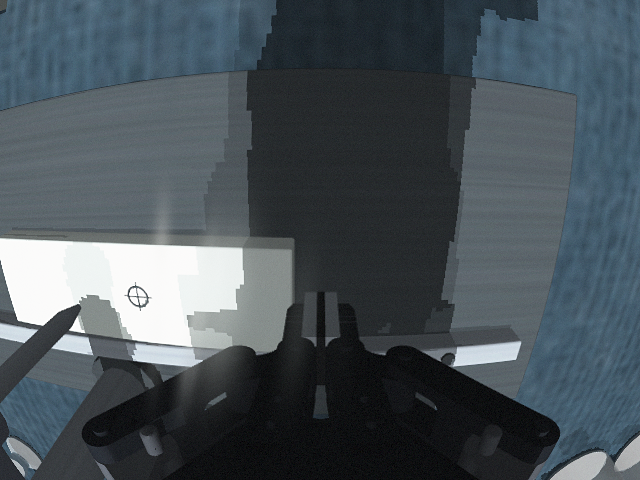

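The bar is flush with the fence. The circle is at (138,296), the tip point at (79,306) and the bar's left front corner at (294,240).

```bash
cat > m.py <<'E'
from h import *
z=np.load("pics/w6.npz")
def c(uv,h):return cast(uv,z["K"],z["V"],h,True)[:,:2].round(4).tolist()
print("circle",c([(138,296)],.025),"corner",c([(294,240),(10,238)],.025),"tip",c([(79,306)],.035))
E
python3 m.py
```

```text
circle [[0.5938, -0.0156]] corner [[0.5659, 0.0549], [0.568, -0.0913]] tip [[0.5961, -0.0434]]
```

```bash
python3 -m creep '.005 -.3 0 0;.005 -.3 0 0;.005 -.2 0 0;0 -.12 0 0;0 0 0 0'
python3 -m creep '0 0 0 0;0 0 0 0'
python3 - <<'E'
from bench import *
from h import *
i=camera_info("wrist");p,d=camera("wrist");cv2.imwrite("pics/w7.png",p)
np.savez("pics/w7.npz",K=i["K"],V=i["view"])
K,V=i["K"],i["view"]
def proj(P):
    q=V[:3,:3]@P+V[:3,3];r=np.hypot(q[0],q[1]);t=np.arctan2(r,q[2]);return (K[0,2]+K[0,0]*t*q[0]/r,K[1,2]+K[1,1]*t*q[1]/r)
print("expect circle px",proj(np.array([.594,-.0435,.025])),"tip",proj(np.array([.596,-.044,.035])))
g=cv2.cvtColor(p,6);u,v=map(int,proj(np.array([.594,-.0435,.025])))
sub=g[v-25:v+26,max(u-30,0):u+31];np.set_printoptions(linewidth=400)
print(v-25,max(u-30,0))
for r in sub[::2]: print(''.join('#' if a<70 else '+' if a<130 else '-' if a<180 else '.' for a in r))
E
```

```text
t: 16.7
ee_pos: [0.6002, 0.0387, 0.0166]
tcp_rot: [[-1.0, -0.019, 0.0], [-0.019, 1.0, 0.0], [-0.0, 0.0, -1.0]]
wrist_force: [-1.1, 3.4, 3.9]
finger_gap: 0.0001
grasp_force: 2.1
t: 16.9
ee_pos: [0.6002, 0.0388, 0.0163]
tcp_rot: [[-1.0, -0.019, 0.0], [-0.019, 1.0, -0.0], [-0.0, -0.0, -1.0]]
wrist_force: [0.4, 1.9, 2.9]
finger_gap: 0.0
grasp_force: 1.7
expect circle px (np.float64(136.00786424276566), np.float64(295.38192548505145)) tip (np.float64(126.24123655128031), np.float64(310.116424719995))
270 106
.............................................................
.............................................................
.............................................................
.............................................................
.............................................................
.............................................................
............................+................................
............................-................................
.......................++++++++++-...........................
......................++-....+...
[... 320 characters left out ...]
..................
.......................++...---#+------+#+...................
.....................---+##+---++-----+#+-...................
..................+-------+######+++###+--------------.......
..................-----------+++###++-----------------.......
...............--+-++-----------+#---------------------......
...............++#####++---------+---------------------......
...........+###########+------------------------------------.
.......-+##############+------------------------------------.
...###################+--------------------------------------
-####################+---------------------------------------
#####################+---------------------------------------
```

The circle (137,296) and tip (128.5,311) both land within 1–2 px of where they should be for a correct fit, so alignment is about 1 mm. I'll retreat, rise and go above the knob.

```bash
python3 -m creep '0 .5 0 0;0 1 0 0;0 .5 1 0;0 0 1 0;0 0 1 0' 
python3 -m creep '0 0 1 0;0 0 1 0;0 0 1 0;0 0 1 0;0 0 .4 0' 
python3 -m creep '-.02 -.9 0 0;-.02 -.9 0 0;-.02 -.9 0 0;-.07 -.9 0 0;0 -.9 0 0' 
python3 -m creep '0 -.2 0 0;0 0 0 0'
python3 - <<'E'
from bench import *
import cv2,numpy as np
# knob check by depth, from the scene camera
i=camera_info("scene");p,d=camera("scene");K,V=i["K"],i["view"]
u,v=np.meshgrid(np.arange(640),np.arange(480));c=np.stack([(u-K[0,2])/K[0,0]*d,(v-K[1,2])/K[1,1]*d,d],-1)
w=(c-V[:3,3])@V[:3,:3];q=w[(d>0)&(abs(w[...,2]-.1845)<.004)&(np.hypot(w[...,0]-.596,w[...,1]+.044)<.035)]
print(len(q),q.mean(0),q.min(0),q.max(0))
E
```

```text
t: 17.45
ee_pos: [0.5993, 0.1006, 0.1063]
tcp_rot: [[-1.0, -0.021, -0.002], [-0.021, 1.0, -0.001], [0.002, -0.001, -1.0]]
wrist_force: [0.7, -0.1, 0.0]
finger_gap: -0.0001
grasp_force: 0.0
t: 17.95
ee_pos: [0.601, 0.0998, 0.2407]
tcp_rot: [[-1.0, -0.02, 0.003], [-0.02, 1.0, 0.0], [-0.003, 0.0, -1.0]]
wrist_force: [-0.3, 0.6, -0.5]
finger_gap: 0.0002
grasp_force: 0.0
t: 18.45
ee_pos: [0.5954, -0.0364, 0.2369]
tcp_rot: [[-1.0, -0.02, -0.002], [-0.02, 1.0, -0.0], [0.002, -0.0, -1.0]]
wrist_force: [-0.0, 0.2, 0.1]
finger_gap: -0.0002
grasp_force: 0.0
t: 18.65
ee_pos: [0.5958, -0.0424, 0.2373]
tcp_rot: [[-1.0, -0.018, -0.001], [-0.018, 1.0, -0.0], [0.001, -0.0, -1.0]]
wrist_force: [-0.4, -0.3, -0.0]
finger_gap: 0.0001
grasp_force: 0.0
37 [ 0.58940393 -0.04584097  0.18432038] [ 0.57623895 -0.05941515  0.18070268] [ 0.6079899  -0.03019757  0.18666247]
```

```bash
python3 -m creep '0 0 -.9 0;0 0 -.75 0;0 0 0 0' 
python3 -m creep '0 0 -.2 0;0 0 -.2 0;0 0 0 0;0 0 0 0'
```

```text
t: 19.0
ee_pos: [0.5947, -0.0392, 0.1857]
tcp_rot: [[-1.0, -0.022, -0.005], [-0.022, 1.0, 0.001], [0.005, 0.001, -1.0]]
wrist_force: [-0.4, 0.6, 0.3]
finger_gap: 0.0002
grasp_force: 0.0
t: 19.4
ee_pos: [0.5969, -0.0409, 0.1776]
tcp_rot: [[-1.0, -0.02, 0.002], [-0.02, 1.0, 0.001], [-0.002, 0.001, -1.0]]
wrist_force: [0.1, 2.5, 3.6]
finger_gap: -0.0006
grasp_force: 1.8
```

```bash
python3 -m creep '0 0 -.12 0;0 0 -.1 0;0 0 0 0;0 0 0 0'
```

```text
t: 19.8
ee_pos: [0.5972, -0.0414, 0.1735]
tcp_rot: [[-1.0, -0.02, 0.003], [-0.02, 1.0, 0.002], [-0.004, 0.002, -1.0]]
wrist_force: [-8.1, 3.3, 25.8]
finger_gap: 0.0003
grasp_force: 12.6
```

Force has jumped to 26 N at z = 0.1735, so the tip is on the bar. I'll release and check.

```bash
python3 -m creep '0 0 0 0;0 0 .2 0;0 0 .3 0;0 0 .5 0;0 0 1 0'
python3 -m creep '-.3 .5 1 0;-.5 1 0 0;-.5 1 0 0;-.5 1 0 0;-.5 .8 0 0'
python3 -m creep '-.3 0 -1 0;-.3 0 -1 0;-.3 0 0 0;0 0 0 0;0 0 0 0'
python3 - <<'E'
from bench import *
from h import *
s=get_state();i=camera_info("wrist");p,d=camera("wrist");cv2.imwrite("pics/w8.png",p)
K,V=i["K"],i["view"];print(s["ee_pos"])
def proj(P):
    q=V[:3,:3]@P+V[:3,3];r=np.hypot(q[0],q[1]);t=np.arctan2(r,q[2]);return (K[0,2]+K[0,0]*t*q[0]/r,K[1,2]+K[1,1]*t*q[1]/r)
c=proj(np.array([.5945,-.0435,.025]));print("circle",c,"tip",proj(np.array([.596,-.044,.035])))
g=cv2.cvtColor(p,6);u,v=map(int,c);u0=max(u-35,0)
print(v-24,u0)
for r in g[max(v-24,0):v+25:2,u0:u+36]: print(''.join('#' if a<70 else '+' if a<130 else '-' if a<180 else '.' for a in r))
E
```

```text
t: 20.3
ee_pos: [0.5945, -0.0424, 0.2286]
tcp_rot: [[-1.0, -0.019, -0.005], [-0.019, 1.0, -0.001], [0.005, -0.001, -1.0]]
wrist_force: [-0.2, 0.7, -0.3]
finger_gap: 0.0001
grasp_force: 0.0
t: 20.8
ee_pos: [0.5263, 0.0882, 0.2599]
tcp_rot: [[-1.0, -0.02, -0.001], [-0.02, 1.0, -0.001], [0.001, -0.001, -1.0]]
wrist_force: [0.8, 0.1, -0.0]
finger_gap: -0.0001
grasp_force: 0.0
t: 21.3
ee_pos: [0.5014, 0.087, 0.2017]
tcp_rot: [[-1.0, -0.019, 0.002], [-0.019, 1.0, 0.0], [-0.002, 0.0, -1.0]]
wrist_force: [0.4, 0.1, 0.3]
finger_gap: -0.0002
grasp_force: 0.0
[0.50137535 0.08700273 0.20168576]
circle (np.float64(189.78527955940694), np.float64(295.3663620626453)) tip (np.float64(186.44996808576946), np.float64(301.3245394017749))
271 154
............----+--+++++-----------------------.............-.----.--..
.............................................................-----..-..
.......................................................................
.......................................................................
.......................................................................
...
[... 736 characters left out ...]
...........--+--..-.................................
...........................-++++++-....................................
..........................++++++++.....................................
.........................++++++++-.....................................
.......................++++++++++-.....................................
......................++++++++++-......................................
----................-++++++++++-.......................................
----------+++++++++++++++++++-.-.......................................
.................-++++++++++-.--++--------...-.........................
................++++++++++#.....------.................................
```

```bash
python3 -c "
from bench import *
print(sign_off())"
```

```text
the job is handed in; nothing more can be done
None
```

The job is handed in at about 21 s of robot time: the chipped bar lies flat on the table, the whole bar is against the fence with its circle within about 1 mm of the tip, and the knob was pressed once to contact (26 N) and released; the judge returned no verdict.

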